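# Close the leaf press and lean on its lever

### The arm

A 6-joint arm with a two-finger parallel gripper is mounted at the origin on the work surface. World frame = base frame: x ahead of the robot, y to its left, z up, the work surface at z = 0. Lengths are in m, angles in rad, forces in N, time in s.
With the tool pointing down it reaches from about 0.35 to 0.925 m from the base axis. Payload 6.4 kg.
Tool frame: the origin (TCP) lies at the very end of the fingers, on their centre line; the grasp point (between the pads) lies 19 mm behind it; z points along the fingers, y is the line along which they close (so a half turn about z gives the same grasp; the last joint's range is limited). The gripper opens to 85 mm and grips with 20 to 120 N. Pads are 22 mm wide; open, the fingers measure 114 mm over their backs; the gripper's body (76 mm by 85 mm) begins 54 mm behind the grasp point. The pads swing forward as they close: fully open they stand 13 mm farther back than shut.
Start: joints at [-1.361, 0.245, 1.558, -0, 1.339, -0.174], TCP at [0.243, -0.603, 0.231] pointing down, gripper open.
Joint ranges: [-3.13, 3.13], [-1.02, 2.26], [0.13, 2.54], [-0.95, 4.09], [0.21, 2.88], [-2.74, 2.74]. Speed limits (rad/s): [2.57, 2.57, 3.14, 3.14, 3.14, 3.14].

### API

Orientations are given as a rotation vector (axis times angle).
In Python, from cell import ctrl gives the robot as it stands.
- The arm moves only by the tool jog_arm, never from a script. Its argument "commands" is a list of rows, each a list of 5 numbers: the shift along the tool's x, y, z in cm, then the turn about the tool's z in degrees, then the opening, from 0 (shut) to 1 (fully open). A call has 1 to 8 rows; each row is the pose to reach, as a shift and turn from the pose commanded when the call began, along the tool's axes at that moment; what a row does not reach only later rows make up. A row lasts 1/10 s, in which the tool goes at most 50 mm and 8.59 degrees, less where a joint would pass 70% of its speed; a pose out of reach is approached as far as the arm can. A call with a gripper value outside its range is refused whole. The fingers move at their own pace and stop on an object; the grip force is fixed at half the most. Time passes only in rows, so rows that repeat a pose let the fingers close. It gives the time, the measured TCP pose, the force, the opening and the grip force at its end, in the units of the state.
- ctrl.get_obs(): the state, without advancing time (a new reading comes with each control period).
- ctrl.snapshot(name): name is "side" or "top"; returns (picture, depth): 480x640x3 uint8, red, green, blue; 480x640 float32, m along the optical axis (not along the pixel's ray), 0 where there is no reading.
- ctrl.camera_params(name): a dict with "mtx" (3x3 intrinsics, pixels), "k1" (the pictures are not rectified: a ray, as slopes to the right and down, at radius r is drawn at 1 + k1 r^2 times it, then the intrinsics apply), "rvec" (rotation vector, rad) and "tvec" (3), from world to camera coordinates, as OpenCV has them. Camera axes: x right, y down, z forward; pixel columns grow to the right and rows downward; lengths in m; the calibration is good to about 2 mm. A picture is of the moment at which its call begins. camera_params takes no time and is no camera call.
- ctrl.job_done(): hands the job in; it is judged then, once.
The state is a dict: "t": time; "joints": joint angles; "dq": joint speeds; "tau": joint torques, N m; "tcp_pos": TCP position; "tcp_rot": TCP orientation; "wrist_force": force on the tool from outside, world axes, zero at the start; "moment": the same for the moment, N m; "gripper_width": finger opening in m; "gripper_force": force on a finger pad.
Only numpy, scipy, OpenCV 4.12 (cv2) and the standard library are available. Lean on these libraries where they do the work, as an engineer would, in place of code of your own. Each camera call takes 0.05 s, during which the arm holds its last target. There are 200 camera calls.

### The job

A leaf pack is waiting in the open lever press. Pushing only with the fingertips or the outside of the fingers, and gripping nothing, ease the standing press plate over and down onto the pack without slamming it, then push the hand lever over onto the closed plate and press it down with about 15 N. End the program while still holding the lever pressed down like that; do not drag the pack about or disturb anything else on the table.

Things in the scene. Friction and masses are not known exactly. Their poses are not given: they have to be found in the camera images.
- press: wooden lever press, screwed to the table: pale base board 230 (x) x 350 (y) mm, its upper face (the bed) 26 mm above the table. Origin: centre of its underside, at table level; z up. The plate's hinge lies along x at y = +125, z = 38 mm; the lever's pivot along x at y = -130, z = 78 mm, in a dark steel fork 62 mm wide (x) that rises to z = 92 mm
- plate: press plate, a brown board 200 (x) x 215 x 18 mm with two strap hinges, on the press's +y side. Origin: middle of the hinge axis. In its frame the wood spans y -225 (free edge) to -10 mm, z 0 (face that meets the pack) to 18 mm (outer face, with the straps and a steel wear plate for the lever's roller). Closed, its axes are those of the press and its outer face is 56 mm above the table
- plate_hinge (a joint): angle of the press plate (rad): 0 lying flat on the pack, pi/2 upright, up to 2.0 leaning outwards to the press's +y. It starts standing open at 1.70 to 1.90. The hinge is stiff (about 0.9 N m): the plate stays where it is left at any angle, and some 5 N near its free edge moves it
- plate_edge (a point): middle of the plate's free edge, on its outer face (plate frame 0, -225, 18 mm)
- lever: hand lever on the press's -y side: steel shank, then a flat pale wooden handle 36 mm wide (x), 18 mm thick. Origin: middle of its pivot axis. In its frame it runs along +y, the handle from y 90 to its end at 240 mm, z -9 to +9 mm; a steel roller hangs under it at y 50 mm. Closed, its axes are those of the press: it points to +y over the plate, upper face 87 mm above the table
- lever_pivot (a joint): angle of the lever (rad): 0 level over the closed plate with its roller on it, pi/2 upright, up to 2.0 leaning out to the press's -y. Starts standing back at 1.70 to 1.92. The pivot is stiff (0.45 N m): the lever stays where it is left; some 4 N near its end moves it. 15 N down on the handle presses the pack with 50 N or more; the lever then gives only a few mm
- lever_end (a point): middle of the lever's far end, on its upper (when standing: outer) face (lever frame 0, 240, 9 mm)
- pack: leaf pack, two thin plywood boards (a leaf mark on top) with paper between, 150 x 150 x 12 mm, 200 g, loose on the bed of the press. Origin: centre of its underside; z up
- mallet: rubber mallet lying on the table, black head 64 mm thick and 105 mm long, pale handle 300 mm. Origin: centre of the head, 32 mm above the table; the handle points to its -x. A bystander
- star_cutter: star-shaped steel cutter, 84 mm across, 30 mm high. Origin: centre of its underside. A bystander
- leaf_cutter: leaf-shaped steel cutter, 100 x 60 mm, 30 mm high. Origin: centre of its underside. A bystander
- red_jar: red pigment jar, 62 mm across, 85 mm high. Origin: centre of its underside. A bystander
- blue_jar: blue pigment jar, 62 mm across, 85 mm high. Origin: centre of its underside. A bystander
- brush: brush 200 mm long lying on the table along its x. Origin: under its middle. A bystander
- flower_bowl: white bowl of orange marigolds, 90 mm across, 48 mm high. Origin: centre of its underside. A bystander
Mind the look-alikes: they are no part of the job. Several things have the shape of the pack; the one meant has the colours described above.

How it is judged:
On the way, in this order (a step that is already met when the one before it is completed fails the run):
1. the press plate lies closed on the pack while the lever still stands back (value of joint plate_hinge below 0.06 rad and value of joint lever_pivot above 1 rad), for 0.1 s.
2. the lever has been swung over and its roller lies on the closed plate (value of joint lever_pivot below 0.08 rad and value of joint plate_hinge below 0.05 rad), for 0.1 s.
At the end, for the whole second after the job is handed in: the plate is closed on the pack (below 0.05 rad), the lever lies over it (below 0.08 rad), the fingers press on the lever with 6 to 45 N and the plate on the pack with more than 20 N throughout the last second; the pack is within 15 mm, and every bystander within 30 mm, of where it started (all of step 2 and contact force between the fingers and lever between 6 and 45 N and contact force between plate and pack above 20 N and distance of pack from where it was at the start of the episode below 0.015 m and distance of each of mallet, star_cutter, leaf_cutter, red_jar, blue_jar, brush, flower_bowl from where it was at the start of the episode below 0.03 m); the arm keeps its last pose, push and grip.
It fails at once if the press plate or the lever is slammed (faster than 3 rad/s) (velocity of joint any of plate_hinge, lever_pivot below -3 rad/s).
It fails at once if the lever or the plate is forced (more than 45 N from the fingers) (contact force between the fingers and lever above 45 N or contact force between the fingers and plate above 45 N).
It fails at once if the lever or the plate is gripped while it swings (more than 30 N in all from the fingers; a push needs some 5 N) ((contact force between the fingers and lever above 30 N and value of joint lever_pivot above 0.2 rad) or (contact force between the fingers and plate above 30 N and value of joint plate_hinge above 0.2 rad)).
It fails at once if the pack is lifted, or dragged more than 15 mm (distance of pack from where it was at the start of the episode above 0.015 m or angle between pack's own z axis and vertical above 0.15 rad).
It fails at once if a bystander is moved more than 30 mm (distance of any of mallet, star_cutter, leaf_cutter, red_jar, blue_jar, brush, flower_bowl from where it was at the start of the episode above 0.03 m).
It also fails if it takes over 58 s, if anything falls off the work surface, if the arm or the gripper's body presses on something with over 40 N, if the wrist force passes 120 N, or if a joint passes its speed limit or range.

## Working session

There is one attempt and no reset: what is moved stays moved. The work goes in short steps, Python scripts to look and compute and a tool call to move; the robot and the scene stay as the last step left them, time stands still between calls to the robot, and variables do not carry over. Pictures are saved under pics/ and viewed, at most 10 in all, crops included, and the job is handed in when it is done.

Besides the shell and the picture viewer there is one more tool, called by a JSON object that holds its "api" and its "payload". jog_arm: Moves the arm, as the interface text tells. Its arguments: {"type":"object","properties":{"commands":{"type":"array"}},"required":["commands"]}

```bash
mkdir -p pics
python3 - <<'E'
from cell import ctrl
import cv2,numpy as np
o=ctrl.get_obs(); print(o)
for n in("side","top"):
    p,d=ctrl.snapshot(n); cv2.imwrite(f"pics/{n}0.png",p[:,:,::-1]); np.save(f"pics/{n}0d.npy",d); print(ctrl.camera_params(n))
E
```

```text
{'t': 0.0, 'joints': array([-1.36112392e+00,  2.45837151e-01,  1.55902880e+00, -5.65979696e-06,
        1.33871489e+00, -1.74092458e-01]), 'dq': array([ 0.00023077,  0.0015014 , -0.00169695,  0.000595  , -0.00033256,
        0.00034819]), 'tau': array([ 1.60514854e-03, -4.29505384e+01, -3.26131976e+01, -4.15759621e-05,
        5.33478538e-03,  9.25636868e-06]), 'tcp_pos': array([ 0.24325768, -0.60215159,  0.23015762]), 'tcp_rot': array([-3.08198326e+00, -5.98747007e-01,  6.41638841e-05]), 'wrist_force': array([ 1.20161372, -0.01096117,  0.66354523]), 'moment': array([-0.00203767,  0.01790451, -0.03051695]), 'gripper_force': 0.0, 'gripper_width': 0.0857810469459944}
{'mtx': array([[595.52260484,   0.        , 323.7685632 ],
       [  0.        , 595.52260484, 237.7147763 ],
       [  0.        ,   0.        ,   1.        ]]), 'k1': -0.01970463110360257, 'rvec': array([ 0.19575238, -2.72082367,  1.41700407]), 'tvec': array([0.52240065, 0.11686024, 1.7821128 ])}
{'mtx': array([[497.10873991,   0.        , 318.97686825],
       [  0.        , 497.10873991, 243.66785725],
       [  0.        ,   0.        ,   1.        ]]), 'k1': -0.029169769725098244, 'rvec': array([ 2.1672056 , -2.19448713,  0.05207643]), 'tvec': array([-0.02132235,  0.51937041,  1.2499235 ])}
```

View pics/top0.png

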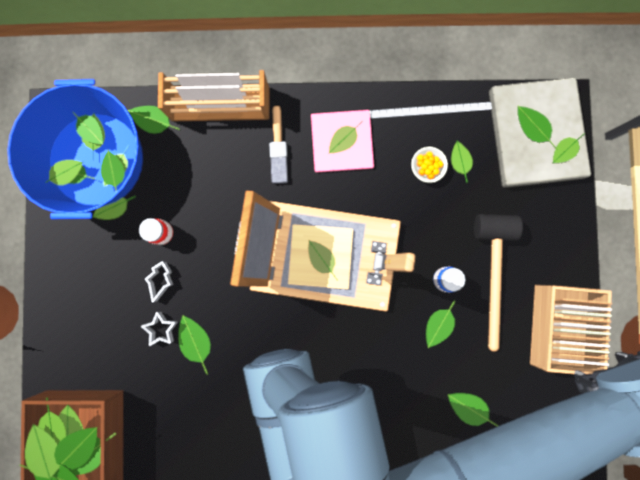

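View pics/side0.png

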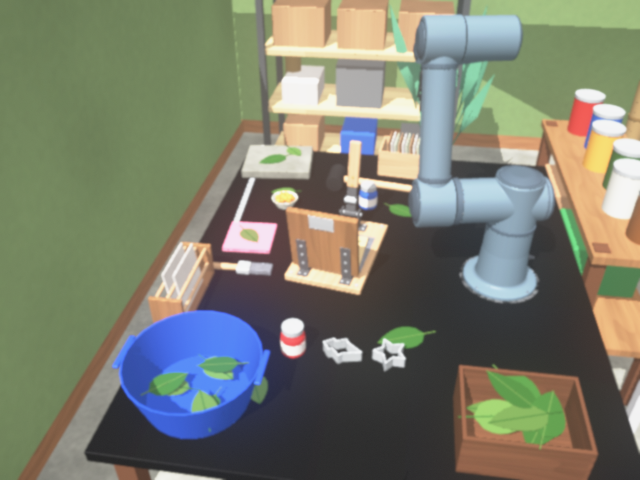

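```bash
cat > h.py <<'E'
import numpy as np,cv2
from cell import ctrl
def ray(n,px):
    c=ctrl.camera_params(n); R=cv2.Rodrigues(c["rvec"])[0]
    u=cv2.undistortPoints(np.float64(px).reshape(-1,1,2),c["mtx"],np.array([c["k1"],0,0,0.])).reshape(-1,2)
    return -R.T@c["tvec"], np.c_[u,np.ones(len(u))]@R   # directions with unit camera depth
def plane(n,px,z):
    o,d=ray(n,px); return o+d*((z-o[2])/d[:,2])[:,None]
def depth(n,px,D):
    o,d=ray(n,px); return o+d*np.array([D[int(v),int(u)] for u,v in px])[:,None]
E
python3 - <<'E'
from h import *
np.set_printoptions(precision=3,suppress=True)
im=cv2.imread("pics/top0.png"); D=np.load("pics/top0d.npy")
# all points cloud around the press
vv,uu=np.mgrid[170:330,220:430]; px=np.c_[uu.ravel(),vv.ravel()]
P=depth("top",px,D); d=D[px[:,1],px[:,0]]
m=(d>0)&(abs(P[:,2]-.026)<.004)
b=np.zeros(D.shape,np.uint8); b[px[m][:,1],px[m][:,0]]=255
cs=cv2.findContours(b,0,2)[0]; c=np.vstack([k for k in cs if cv2.contourArea(k)>60])
W=plane("top",c.reshape(-1,2),.026)
r=cv2.minAreaRect(np.float32(W[:,:2])); print("bed rect",r); print(cv2.boxPoints(r))
print("corners",plane("top",[(400,220),(390,310),(252,290),(285,203)],.026))
for n,px_,z in [("blue",(450,278),.085),("mallet",(498,228),.064),("mallet handle end",(494,348),.02),("bowl",(430,165),.03),("red",(152,231),.085),("leafc",(159,281),.03)]:
    print(n,plane("top",[px_],z)[0])
# tall points
t=(d>0)&(P[:,2]>.1); 
for lo in (.1,.14,.18,.22,.26,.3):
    for nm,s in(("plate",uu.ravel()<300),("lever",uu.ravel()>350)):
        k=t&s&(P[:,2]>lo)&(P[:,2]<lo+.04)
        if k.sum(): print(nm,lo,k.sum(),P[k].mean(0),P[k].min(0),P[k].max(0))
# side view tall
S=np.load("pics/side0d.npy")
px=[(353,142),(362,143),(353,180),(352,150),(288,210),(358,222),(322,215),(340,240),(320,250)]
print("side",depth("side",px,S))
E
```

```text
bed rect ((0.49001187086105347, -0.043055757880210876), (0.34548550844192505, 0.2294485718011856), 80.54759216308594)
[[ 0.348 -0.195]
 [ 0.575 -0.232]
 [ 0.632  0.109]
 [ 0.405  0.146]]
corners [[ 0.576 -0.234  0.026]
 [ 0.35  -0.204  0.026]
 [ 0.404  0.142  0.026]
 [ 0.623  0.057  0.026]]
blue [ 0.428 -0.342  0.085]
mallet [ 0.549 -0.468  0.064]
mallet handle end [ 0.251 -0.463  0.02 ]
bowl [ 0.715 -0.313  0.03 ]
red [0.551 0.377 0.085]
leafc [0.429 0.378 0.03 ]
plate 0.1 429 [0.512 0.096 0.12 ] [0.415 0.077 0.1  ] [0.611 0.116 0.14 ]
lever 0.1 116 [ 0.47  -0.164  0.136] [ 0.451 -0.179  0.13 ] [ 0.488 -0.153  0.14 ]
plate 0.14 454 [0.511 0.102 0.161] [0.416 0.082 0.14 ] [0.613 0.121 0.18 ]
lever 0.14 74 [ 0.467 -0.174  0.156] [ 0.451 -0.183  0.14 ] [ 0.484 -0.159  0.18 ]
plate 0.18 544 [0.515 0.108 0.201] [0.419 0.089 0.18 ] [0.614 0.128 0.22 ]
lever 0.18 84 [ 0.466 -0.181  0.201] [ 0.448 -0.187  0.18 ] [ 0.483 -0.175  0.22 ]
plate 0.22 1303 [0.517 0.122 0.249] [0.42  0.097 0.22 ] [0.618 0.152 0.26 ]
lever 0.22 100 [ 0.465 -0.188  0.24 ] [ 0.447 -0.198  0.22 ] [ 0.483 -0.181  0.26 ]
plate 0.26 89 [0.515 0.124 0.261] [0.423 0.104 0.26 ] [0.613 0.144 0.264]
lever 0.26 108 [ 0.464 -0.194  0.28 ] [ 0.445 -0.206  0.26 ] [ 0.482 -0.189  0.298]
lever 0.3 184 [ 0.463 -0.205  0.312] [ 0.445 -0.218  0.3  ] [ 0.48  -0.195  0.318]
side [[ 0.467 -0.203  0.313]
 [ 0.518 -1.261 -0.203]
 [ 0.46  -0.172  0.198]
 [ 0.469 -0.204  0.285]
 [ 0.608  0.12   0.257]
 [ 0.439 -0.162  0.049]
 [ 0.513  0.133  0.258]
 [ 0.464  0.133  0.181]
 [ 0.522  0.115  0.128]]
```

{"api": "jog_arm", "payload": {"commands": [[0, 0, -5, 8, 0], [0, 0, -10, 16, 0], [0, 0, -14, 24, 0], [4, -3, -14, 31, 0], [7, -6, -14, 31, 0], [10, -9.5, -14, 31, 0], [13, -13, -14, 31, 0], [13, -13, -14, 31, 0]]}}

```text
t: 0.9
tcp_pos: [0.3168, -0.4294, 0.3714]
tcp_rot: [-3.132, 0.24, -0.001]
wrist_force: [0.3, -0.0, 0.7]
gripper_width: 0.0001
gripper_force: 0.0
```

```bash
cat >> h.py <<'E'
C=np.array([.490,-.045]); Y=np.radians(-9); E=np.array([[np.cos(Y),np.sin(Y)],[-np.sin(Y),np.cos(Y)]])
def st():
    o=ctrl.get_obs(); R=cv2.Rodrigues(o["tcp_rot"])[0]; f=o["wrist_force"]
    print("t %.2f press xy"%o["t"],np.round(E@(o["tcp_pos"][:2]-C),4),"z %.4f"%o["tcp_pos"][2],"tool x",np.round(E@R[:2,0],3),"F press",np.round(E@f[:2],1),round(f[2],1),"w",round(o["gripper_width"],4))
    return o
E
python3 -c "
from h import *
st()"
```

```text
t 0.90 press xy [-0.1109 -0.4068] z 0.3714 tool x [1.    0.004] F press [0.3 0. ] 0.7 w 0.0001
```

{"api": "jog_arm", "payload": {"commands": [[1, -4.5, 0, 0, 0], [2, -9, 0, 0, 0], [3, -13.5, 0, 0, 0], [4, -18, 0, 0, 0], [5, -22.5, 0, 0, 0], [6, -27, 0, 0, 0], [7, -31.5, 0, 0, 0], [8, -36, 0, 0, 0]]}}

```text
t: 1.7
tcp_pos: [0.451, -0.089, 0.3711]
tcp_rot: [3.132, -0.248, 0.0]
wrist_force: [-0.1, -0.5, 0.6]
gripper_width: -0.0
gripper_force: 0.0
```

{"api": "jog_arm", "payload": {"commands": [[0.5, -4.5, 0, 0, 0], [1, -9, 0, 0, 0], [1.5, -13.5, 0, 0, 0], [2, -18, 0, 0, 0], [2.5, -22.5, 0, 0, 0], [3, -27, 0, 0, 0], [3, -29, 0, 0, 0], [3, -29, 0, 0, 0]]}}

```text
t: 2.5
tcp_pos: [0.5258, 0.1932, 0.3703]
tcp_rot: [3.132, -0.241, -0.003]
wrist_force: [0.3, -0.4, -0.6]
gripper_width: 0.0001
gripper_force: 0.0
```

```bash
python3 -c "
from h import *
st()"
```

```text
t 2.50 press xy [-0.0019  0.2409] z 0.3703 tool x [1.    0.003] F press [ 0.4 -0.3] -0.6 w 0.0001
```

{"api": "jog_arm", "payload": {"commands": [[0, 0, 4, 0, 0], [0, 0, 8, 0, 0], [0, 0, 12, 0, 0], [0, 0, 14.5, 0, 0], [0, 1.5, 14.5, 0, 0], [0, 3, 14.5, 0, 0], [0, 4, 14.5, 0, 0], [0, 4.5, 14.5, 0, 0]]}}

```text
t: 3.3
tcp_pos: [0.52, 0.1463, 0.2293]
tcp_rot: [-3.128, 0.25, -0.007]
wrist_force: [-1.3, 6.8, 6.4]
gripper_width: -0.0004
gripper_force: 3.1
```

```bash
python3 -c "
from h import *
st()"
```

```text
t 3.30 press xy [-0.0003  0.1936] z 0.2293 tool x [ 1.    -0.002] F press [-2.4  6.5] 6.4 w -0.0004
```

{"api": "jog_arm", "payload": {"commands": [[0, 0.5, 0, 0, 0], [0, 1, 0, 0, 0], [0, 1.5, 0, 0, 0], [0, 2, 0, 0, 0], [0, 2.5, 0, 0, 0]]}}

```text
t: 3.8
tcp_pos: [0.5164, 0.1225, 0.2296]
tcp_rot: [-3.129, 0.247, -0.01]
wrist_force: [0.3, 4.3, 4.5]
gripper_width: 0.0001
gripper_force: 2.5
```

Run:
```python
from h import *
st()
p,d=ctrl.snapshot("side"); cv2.imwrite("pics/s1.png",cv2.resize(p[100:340,200:520,::-1],None,fx=2,fy=2))
```

```text
t 3.80 press xy [-1.000e-04  1.695e-01] z 0.2296 tool x [ 1. -0.] F press [-0.3  4.3] 4.5 w 0.0001
```

View pics/s1.png

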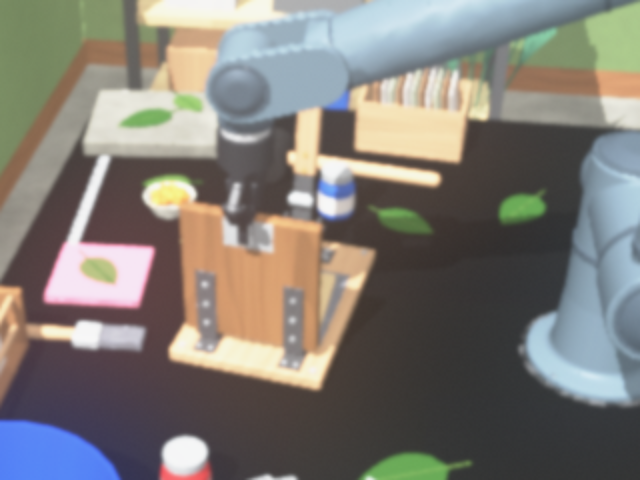

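{"api": "jog_arm", "payload": {"commands": [[0, 1.4, 0.2, 0, 0], [0, 2.8, 0.3, 0, 0], [0, 4.2, 0.4, 0, 0], [0, 5.6, 0.6, 0, 0], [0, 7, 0.9, 0, 0], [0, 8.4, 1.4, 0, 0], [0, 9.8, 2.0, 0, 0], [0, 11.2, 2.7, 0, 0]]}}

```text
t: 4.65
tcp_pos: [0.4968, 0.01, 0.1986]
tcp_rot: [3.131, -0.247, -0.001]
wrist_force: [0.4, 1.2, 4.1]
gripper_width: 0.0003
gripper_force: 1.7
```

```bash
python3 -c "
from h import *
st()"
```

```text
t 4.65 press xy [-0.0019  0.0554] z 0.1986 tool x [ 1. -0.] F press [0.2 1.2] 4.1 w 0.0003
```

{"api": "jog_arm", "payload": {"commands": [[0, 1.2, 0.9, 0, 0], [0, 2.3, 1.8, 0, 0], [0, 3.3, 2.7, 0, 0], [0, 4.2, 3.7, 0, 0], [0, 5.1, 4.9, 0, 0], [0, 5.8, 6.1, 0, 0], [0, 6.4, 7.1, 0, 0], [0, 6.9, 8.0, 0, 0]]}}

```text
t: 5.45
tcp_pos: [0.4859, -0.057, 0.118]
tcp_rot: [-3.132, 0.247, 0.002]
wrist_force: [-0.5, -0.9, 2.6]
gripper_width: 0.0
gripper_force: 1.0
```

```bash
python3 -c "
from h import *
st()"
```

```text
t 5.45 press xy [-0.0022 -0.0125] z 0.1180 tool x [ 1. -0.] F press [-0.4 -0.9] 2.6 w 0.0
```

{"api": "jog_arm", "payload": {"commands": [[0, 0.5, 1.2, 0, 0], [0, 0.9, 2.4, 0, 0], [0, 1.2, 3.6, 0, 0], [0, 1.4, 4.5, 0, 0], [0, 1.5, 5.2, 0, 0], [0, 1.5, 5.7, 0, 0], [0, 1.5, 5.9, 0, 0], [0, 1.5, 5.9, 0, 0]]}}

```text
t: 6.25
tcp_pos: [0.4838, -0.0711, 0.06]
tcp_rot: [-3.131, 0.247, 0.001]
wrist_force: [0.4, -0.4, 0.3]
gripper_width: 0.0001
gripper_force: 0.0
```

```bash
python3 -c "
from h import *
st()"
```

```text
t 6.25 press xy [-0.002  -0.0268] z 0.0600 tool x [ 1. -0.] F press [ 0.5 -0.3] 0.3 w 0.0001
```

{"api": "jog_arm", "payload": {"commands": [[0, 0, 0.3, 0, 0], [0, 0, 0.4, 0, 0], [0, 0, 0.5, 0, 0], [0, 0, 0.5, 0, 0]]}}

```text
t: 6.65
tcp_pos: [0.4843, -0.0715, 0.056]
tcp_rot: [3.132, -0.246, 0.0]
wrist_force: [-2.2, -0.6, 6.3]
gripper_width: 0.0003
gripper_force: 3.0
```

Run:
```python
from h import *
st()
p,d=ctrl.snapshot("side"); cv2.imwrite("pics/s2.png",cv2.resize(p[100:340,200:520,::-1],None,fx=2,fy=2))
```

```text
t 6.65 press xy [-0.0015 -0.0271] z 0.0560 tool x [ 1. -0.] F press [-2.1 -0.9] 6.3 w 0.0003
```

View pics/s2.png

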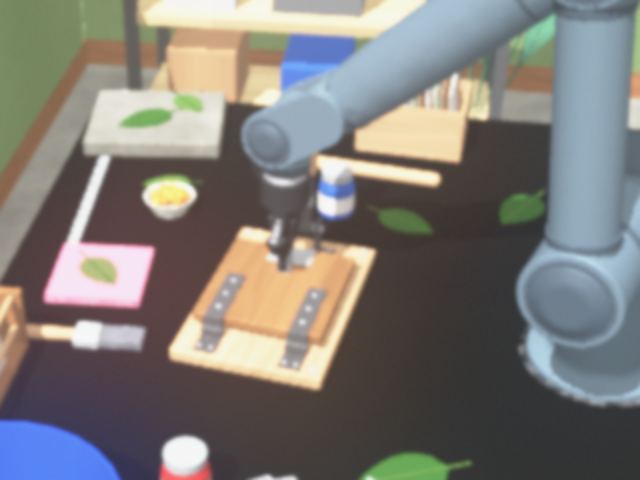

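{"api": "jog_arm", "payload": {"commands": [[0, 0, 0.1, 0, 0], [0, 0, 0.2, 0, 0], [0, 0, 0.2, 0, 0]]}}

```text
t: 7.0
tcp_pos: [0.4844, -0.0716, 0.056]
tcp_rot: [-3.132, 0.246, 0.003]
wrist_force: [-10.9, 2.0, 24.0]
gripper_width: 0.0003
gripper_force: 11.7
```

```bash
python3 -c "
from h import *
st()"
```

```text
t 7.00 press xy [-0.0014 -0.0271] z 0.0560 tool x [1. 0.] F press [-11.1   0.3] 24.0 w 0.0003
```

{"api": "jog_arm", "payload": {"commands": [[0, 0, -1, 0, 0], [0, 0, -5, 0, 0], [0, 0, -10, 0, 0], [0, 0, -15, 0, 0], [0, 0, -20, 0, 0], [0, 0, -25, 0, 0], [0, 0, -29, 0, 0], [0, 0, -32, 0, 0]]}}

```text
t: 7.8
tcp_pos: [0.4844, -0.0714, 0.3769]
tcp_rot: [3.131, -0.246, 0.007]
wrist_force: [-0.1, -0.7, 0.4]
gripper_width: -0.0001
gripper_force: 0.0
```

{"api": "jog_arm", "payload": {"commands": [[0, 2, 0, 0, 0], [0, 6, 0, 0, 0], [0, 10, 0, 0, 0], [0, 14, 0, 0, 0], [0, 18, 0, 0, 0], [0, 20, 0, 0, 0], [0, 20, 0, 0, 0]]}}

```text
t: 8.5
tcp_pos: [0.452, -0.271, 0.3727]
tcp_rot: [-3.131, 0.252, 0.001]
wrist_force: [-0.2, 1.0, -0.9]
gripper_width: -0.0003
gripper_force: 0.0
```

Run:
```python
from h import *
st()
p,d=ctrl.snapshot("side"); cv2.imwrite("pics/s3.png",cv2.resize(p[60:300,200:520,::-1],None,fx=2,fy=2))
```

```text
t 8.50 press xy [-0.0022 -0.2291] z 0.3727 tool x [ 1.    -0.004] F press [-0.4  1. ] -0.9 w -0.0003
```

View pics/s3.png

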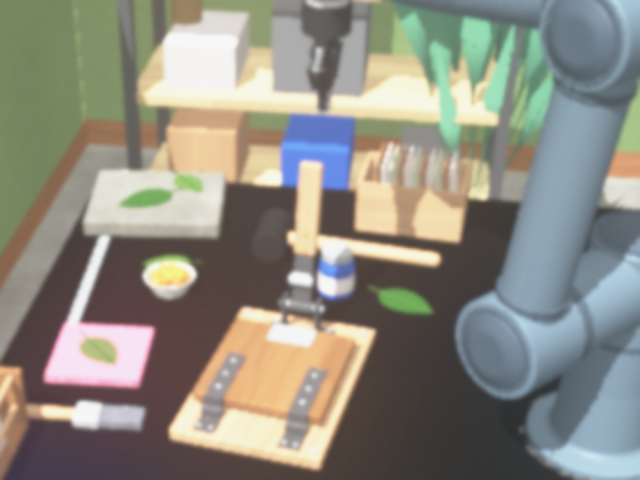

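{"api": "jog_arm", "payload": {"commands": [[0, 0, 4, 0, 0], [0, 0, 8, 0, 0], [0, 0, 8.8, 0, 0], [0, -1.5, 8.8, 0, 0], [0, -3, 8.8, 0, 0], [0, -4.3, 8.8, 0, 0], [0, -5.4, 8.8, 0, 0]]}}

```text
t: 9.25
tcp_pos: [0.4623, -0.215, 0.288]
tcp_rot: [3.129, -0.245, 0.006]
wrist_force: [-0.1, -2.6, 2.3]
gripper_width: 0.0
gripper_force: 1.1
```

```bash
python3 -c "
from h import *
st()"
```

```text
t 9.25 press xy [-0.0007 -0.1722] z 0.2880 tool x [1.    0.001] F press [ 0.4 -2.6] 2.3 w 0.0
```

{"api": "jog_arm", "payload": {"commands": [[0, -1.5, 0, 0, 0], [0, -3, 0.1, 0, 0], [0, -4.5, 0.3, 0, 0], [0, -6, 0.5, 0, 0], [0, -7.5, 0.8, 0, 0], [0, -9, 1.3, 0, 0], [0, -10.5, 2.0, 0, 0], [0, -12, 2.8, 0, 0]]}}

```text
t: 10.05
tcp_pos: [0.48, -0.0957, 0.2566]
tcp_rot: [-3.132, 0.247, 0.0]
wrist_force: [-0.0, -1.2, 1.7]
gripper_width: -0.0003
gripper_force: 0.8
```

```bash
python3 -c "
from h import *
st()"
```

```text
t 10.05 press xy [-0.0019 -0.0517] z 0.2566 tool x [ 1. -0.] F press [ 0.2 -1.2] 1.7 w -0.0003
```

{"api": "jog_arm", "payload": {"commands": [[0, -1.2, 0.7, 0, 0], [0, -2.3, 1.5, 0, 0], [0, -3.4, 2.5, 0, 0], [0, -4.5, 3.5, 0, 0], [0, -5.4, 4.5, 0, 0], [0, -6.3, 5.7, 0, 0], [0, -7.1, 6.8, 0, 0], [0, -7.8, 8.0, 0, 0]]}}

```text
t: 10.85
tcp_pos: [0.4922, -0.0194, 0.1762]
tcp_rot: [-3.132, 0.247, 0.0]
wrist_force: [-0.2, 0.1, 1.3]
gripper_width: 0.0
gripper_force: 0.5
```

```bash
python3 -c "
from h import *
st()"
```

```text
t 10.85 press xy [-0.0018  0.0256] z 0.1762 tool x [ 1. -0.] F press [-0.2  0. ] 1.3 w 0.0
```

{"api": "jog_arm", "payload": {"commands": [[0, -0.6, 1.3, 0, 0], [0, -1.1, 2.6, 0, 0], [0, -1.5, 3.9, 0, 0], [0, -1.8, 5.2, 0, 0], [0, -2.0, 6.4, 0, 0], [0, -2.1, 7.4, 0, 0], [0, -2.1, 8.0, 0, 0], [0, -2.1, 8.4, 0, 0]]}}

```text
t: 11.65
tcp_pos: [0.4952, 0.0006, 0.0926]
tcp_rot: [-3.132, 0.247, 0.001]
wrist_force: [-0.2, -0.0, 1.3]
gripper_width: -0.0001
gripper_force: 0.4
```

```bash
python3 -c "
from h import *
st()"
```

```text
t 11.65 press xy [-0.002   0.0458] z 0.0926 tool x [ 1. -0.] F press [-0.2 -0. ] 1.3 w -0.0001
```

{"api": "jog_arm", "payload": {"commands": [[0, 0, 0.2, 0, 0], [0, 0, 0.4, 0, 0], [0, 0, 0.5, 0, 0], [0, 0, 0.5, 0, 0]]}}

```text
t: 12.05
tcp_pos: [0.4956, 0.0005, 0.0884]
tcp_rot: [3.132, -0.247, 0.001]
wrist_force: [0.7, 0.2, -0.1]
gripper_width: 0.0004
gripper_force: 0.0
```

```bash
python3 -c "
from h import *
st()"
```

```text
t 12.05 press xy [-0.0016  0.0458] z 0.0884 tool x [ 1. -0.] F press [0.6 0.3] -0.1 w 0.0004
```

{"api": "jog_arm", "payload": {"commands": [[0, 0, 0.1, 0, 0], [0, 0, 0.2, 0, 0], [0, 0, 0.3, 0, 0], [0, 0, 0.3, 0, 0]]}}

```text
t: 12.45
tcp_pos: [0.4958, 0.0006, 0.0862]
tcp_rot: [3.132, -0.246, 0.0]
wrist_force: [-2.8, 0.9, 7.5]
gripper_width: 0.0004
gripper_force: 3.7
```

```bash
python3 -c "
from h import *
st()"
```

```text
t 12.45 press xy [-0.0014  0.046 ] z 0.0862 tool x [1. 0.] F press [-2.9  0.4] 7.5 w 0.0004
```

{"api": "jog_arm", "payload": {"commands": [[0, 0, 0.1, 0, 0], [0, 0, 0.1, 0, 0], [0, 0, 0.1, 0, 0]]}}

```text
t: 12.75
tcp_pos: [0.4958, 0.0006, 0.0859]
tcp_rot: [3.132, -0.246, -0.001]
wrist_force: [-4.8, 1.3, 13.1]
gripper_width: -0.0002
gripper_force: 6.3
```

```bash
python3 -c "
from h import *
st()"
```

```text
t 12.75 press xy [-0.0014  0.046 ] z 0.0859 tool x [1. 0.] F press [-4.9  0.6] 13.1 w -0.0002
```

{"api": "jog_arm", "payload": {"commands": [[0, 0, 0.04, 0, 0], [0, 0, 0.04, 0, 0], [0, 0, 0.04, 0, 0], [0, 0, 0.04, 0, 0], [0, 0, 0.04, 0, 0]]}}

```text
t: 13.25
tcp_pos: [0.4958, 0.0007, 0.0858]
tcp_rot: [3.132, -0.246, -0.001]
wrist_force: [-7.0, 1.4, 14.8]
gripper_width: 0.0002
gripper_force: 7.6
```

Run:
```python
from h import *
p,d=ctrl.snapshot("side"); cv2.imwrite("pics/s4.png",cv2.resize(p[60:300,200:520,::-1],None,fx=2,fy=2))
st()
```

```text
t 13.30 press xy [-0.0014  0.046 ] z 0.0858 tool x [1. 0.] F press [-7.1  0.4] 14.8 w 0.0
```

View pics/s4.png

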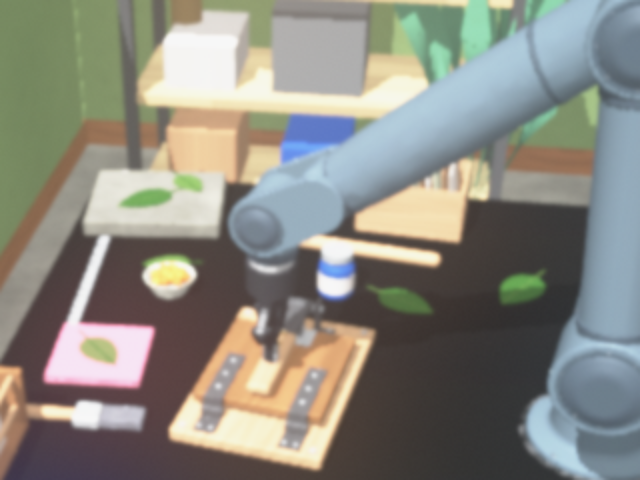

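The picture shows the lever lying over the closed plate (handle near pixel 268,375). The closed fingers are pressing on it with about 15 N, and nothing else has moved.

```bash
python3 -c "
from h import *
print(ctrl.job_done()); st()"
```

```text
the job is handed in; nothing more can be done
None
the job is handed in; nothing more can be done
```

I handed the job in at about 13 s on the robot's clock: the plate is closed on the pack and the lever is over it, with the fingers still pressing down with about 15 N by the wrist sensor; no verdict was returned.

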